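Feed a slug down the stamping chute to its stop

TASK

Pick up the turned brass slug and set it upright in the upper part of the sloped feed chute, then slide it down along the chute's floor, through the rubbing side spring, until it rests against the sprung stop at the bottom. Press it home with a steady push of about 8 newtons more than it takes to slide it, for half a second and never over 15 newtons on the stop, then leave it there, upright and touching the stop. Do not disturb the loose tin and the wax puck.

Things in the scene. Friction and masses are not known exactly. Their poses are not given: they have to be found in the camera images.
- slug: Loose solid brass cylinder with chamfered rims, diameter 32 mm, 34 mm high including a low 17 mm wide boss on top (the side is straight up to 30 mm), 0.12 to 0.25 kg. Origin: centre of its underside; z is its axis, pointing up.
- feed_chute: Fixed metal stand of the feed chute, base plate 230 x 64 x 8 mm, the whole about 95 mm high at the upper end. Origin: centre of its underside on the bench; x points towards the low (stop) end.
- channel: Open-topped straight channel fixed on the stand, sloping down 14 degrees. Origin: middle of its floor at the upper end; x runs downhill along the floor, z is square to the floor, y across. 220 mm long, 37 mm wide between two 3 mm walls that stand 12 mm above the floor, so the slug stands 22 mm out of it. Free down to x = 72 mm; the slug does not slide down by itself.
- stop_bracket: Fixed bracket across the channel's low end (origin and axes as the channel's), 24 mm high, near face at x = 212 mm. Carries the stop: a steel blade 26 mm wide, 2.5 to 24.5 mm over the floor. Its face is set anywhere from x = 165 to 189 mm, not measured: find it by feel or eye. It yields 1 mm per 4 N, solid after 6 mm. Damped. Seating takes 3 to 15 N on it, on top of the rubbing force.
- tin: Loose small round grey tin, 35 mm across, 21 mm high, a bystander. Origin: centre of its underside.
- wax: Loose puck of beeswax, 45 mm across, 20 mm high, a bystander. Origin: centre of its underside.
- drag_spring: Copper leaf spring along the channel's +y wall, x = 72 to 190 mm, top 10 mm above the floor, flared lead-in up to x = 95 mm. It leaves 29.5 mm, yields sideways and rubs on the slug: pushing takes about 1 to 7 N, not known beforehand, and the slug stays where it is left. Origin and axes as the channel's.
Not all that is in view belongs to the job. Of the things shaped like the slug, the brass one is meant.

How it is judged:
By the outcome, as a careful person would: the job done as asked, in the order asked, and still so for the second after the job is handed in, with the robot touching nothing.
It also fails if it takes over 58 s, if anything falls off the work surface, if the arm or the gripper's body presses on something with over 40 N, if the wrist force passes 120 N, or if a joint passes its speed limit or range.

ROBOT

A 7-joint arm with a two-finger parallel gripper is mounted at the origin on a cart in front of the work surface, level with it; the furniture and walls round the work are solid. World frame = base frame: x ahead of the robot, y to its left, z up, the work surface at z = 0. Lengths are in m, angles in rad, forces in N, time in s.
With the tool pointing down it reaches from about 0.425 to 1.025 m from the base axis. Payload 9.4 kg.
Tool frame: the origin (TCP) lies on the mounting face of the last link; the fingertips stand 186 mm ahead of it and the grasp point (between the pads) lies env.tcp_to_grasp ahead of it (env.tcp_to_grasp is the distance from the TCP to the grasp point, in m); z points along the fingers, y is the line along which they close (so a half turn about z gives the same grasp; the last joint's range is limited). The gripper opens to 93 mm and grips with 3 to 60 N. Pads are 15 mm wide; open, the fingers measure 128 mm over their backs; the gripper's body (75 mm by 188 mm) begins 65 mm behind the grasp point.
Start: joints at [1.27, 0.599, -0.003, 1.599, 0.002, 0.943, -0.08], TCP at [0.161, -0.707, 0.405] pointing down, gripper open.
Joint ranges: [-2.57, 2.57], [-0.35, 1.97], [-1.29, 1.29], [0.11, 2.56], [-1.05, 4.19], [0.11, 1.86], [-2.63, 2.63]. Speed limits (rad/s): [2.22, 2.22, 3.01, 3.01, 3.14, 3.14, 3.14].

INTERFACE

Orientations are given as a rotation vector (axis times angle).
In Python, from plant import env gives the robot as it stands. The module is installed in compiled form; this text tells all that it offers.
- The arm moves only by the shell command python3 -m handwheel 'ROWS' [OPENING]. ROWS is JSON, a list that holds one entry, the list of rows, each a list of 4 numbers: the shift along the tool's x, y, z in cm, then the turn about the tool's z in rad. A call has 1 to 8 rows; each row is the pose to reach, as a shift and turn from the pose commanded when the call began, along the tool's axes at that moment; what a row does not reach only later rows make up. A row lasts 1/10 s, in which the tool goes at most 50 mm and 8.59 degrees, less where a joint would pass 70% of its speed; a pose out of reach is approached as far as the arm can. A call with a gripper value outside its range is refused whole. OPENING is the finger opening in cm, from 0 to 9.3, set as the call begins (- or left out, the last holds). The fingers move at their own pace and stop on an object; the grip force is fixed at half the most. Time passes only in rows, so rows that repeat a pose let the fingers close. It gives the time, the measured TCP pose, the force, the opening and the grip force at its end, in the units of the state.
- env.state(): the state, without advancing time (a new reading comes with each control period).
- env.grab_frame(name): name is "scene" or "side" or "wrist"; returns a dict with "color" (480x640x3 uint8, red, green, blue), "range_z" (480x640 float32, m along the optical axis (not along the pixel's ray), 0 where there is no reading), "intrinsics" (3x3 intrinsics, pixels), "extrinsics" (4x4, takes a point from world to camera coordinates). Camera axes: x right, y up, looking along -z (the intrinsics and any distortion apply to the point x, -y, -z); pixel columns grow to the right and rows downward; lengths in m; the calibration is good to about 2 mm. The wrist camera is an equidistant fisheye: a pixel r from the principal point sees the ray r / f radians off the axis. A picture is of the moment at which its call begins.
- env.close_job(): hands the job in; it is judged then, once.
The state is a dict: "time": time; "qpos": joint angles; "qvel": joint speeds; "tau": joint torques, N m; "eef_pos": TCP position; "orientation": TCP orientation; "ft_force": force on the tool from outside, world axes, zero at the start; "wrist_torque": the same for the moment, N m; "grip_width": finger opening in m; "finger_force": force on a finger pad.
Only numpy, scipy, OpenCV 4.12 (cv2) and the standard library are available. Lean on these libraries where they do the work, as an engineer would, in place of code of your own. Each camera call takes 0.05 s, during which the arm holds its last target. There are 200 camera calls.

## Working session

There is one attempt and no reset: what is moved stays moved. The work goes in short steps, Python scripts to look and compute and a shell command to move; the robot and the scene stay as the last step left them, time stands still between calls to the robot, and variables do not carry over. Pictures are saved under pics/ and viewed, at most 10 in all, crops included, and the job is handed in when it is done.

```bash
mkdir -p pics; cat > h.py <<'E'
import numpy as np, cv2
from plant import env
from scipy.spatial.transform import Rotation as R
def cast(f,u,v,z):
    K=f["intrinsics"];E=f["extrinsics"]
    d=np.array([(u-K[0,2])/K[0,0],-(v-K[1,2])/K[1,1],-1.])
    Rm=E[:3,:3];c=-Rm.T@E[:3,3];w=Rm.T@d
    return c+w*(z-c[2])/w[2]
def cloud(f):
    K=f["intrinsics"];E=f["extrinsics"];r=f["range_z"]
    v,u=np.mgrid[:480,:640]
    p=np.stack([(u-K[0,2])/K[0,0]*r,-(v-K[1,2])/K[1,1]*r,-r],-1)
    return (p-E[:3,3])@E[:3,:3]
E
python3 - <<'E'
from h import *
s=env.state();print(s,env.tcp_to_grasp)
for n in("scene","side"):
    f=env.grab_frame(n);np.savez("pics/%s.npz"%n,**f)
    cv2.imwrite("pics/%s0.png"%n,f["color"][:,:,::-1]);print(n,f["intrinsics"],f["extrinsics"])
E
```

```text
{'time': 0.0, 'qpos': array([ 1.2702759 ,  0.60010637, -0.00251556,  1.60012472,  0.00182585,
        0.94287153, -0.07980228]), 'qvel': array([-0.00039676,  0.00016894,  0.00082511, -0.00011004,  0.00025158,
        0.00144853,  0.00011327]), 'tau': array([-6.61378954e-05, -7.65093756e+01,  1.49711464e+00, -2.52364147e+01,
       -5.25469438e-02,  1.66314247e-02,  1.72200744e-04]), 'eef_pos': array([ 0.16086536, -0.70672542,  0.40387554]), 'orientation': array([-3.12047174e+00, -3.50754563e-01,  5.36409644e-04]), 'ft_force': array([-0.43593566, -0.34397878, -0.24020549]), 'wrist_torque': array([-0.04575472, -0.01901432, -0.06630285]), 'finger_force': 0.0, 'grip_width': 0.09319396547540985} 0.1673
scene [[477.08694218   0.         323.64978823]
 [  0.         477.08694218 241.69940748]
 [  0.           0.           1.        ]] [[-0.45282803 -0.89134319  0.02130957  0.20412777]
 [ 0.56248395 -0.2670508   0.78249324 -0.37575788]
 [-0.69177928  0.36632117  0.62229433 -0.52416158]
 [ 0.          0.          0.          1.        ]]
side [[555.76060603   0.         321.57637931]
 [  0.         555.76060603 228.07159235]
 [  0.           0.           1.        ]] [[ 0.85817999  0.51309201  0.01623836 -0.41549408]
 [-0.43299966  0.70650407  0.55978861  0.19700351]
 [ 0.2757506  -0.4874306   0.82847633 -1.06384198]
 [ 0.          0.          0.          1.        ]]
```

View pics/scene0.png

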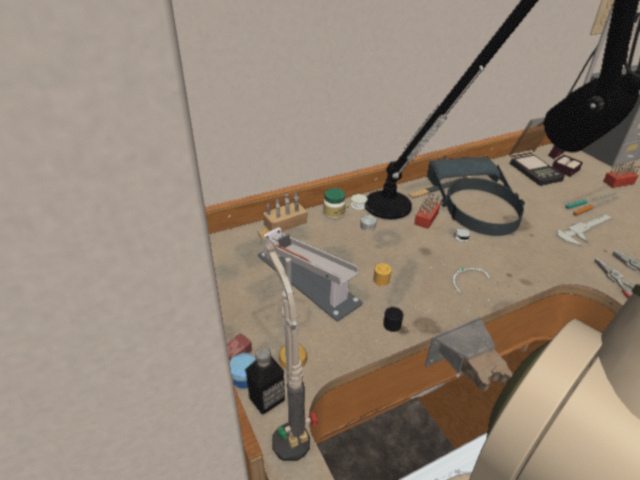

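View pics/side0.png

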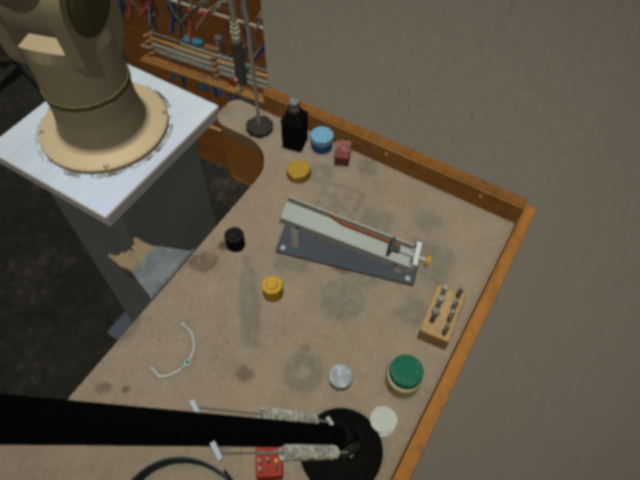

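Scene view: brass slug at (383,274) in scene and (272,288) in side. Things it could be confused with:
- black cylinder: (393,319) / (234,239)
- wax puck: (293,355) / (298,171)
- tin: (368,222) / (340,376)
- small steel piece: (462,235)

I choose the yellow brass one with the boss and check it in a crop. The chute's high end is near side (285,210), and its stop is near (415,252).

```bash
python3 - <<'E'
from h import *
im={}
for n in("scene","side"):
    f=dict(np.load("pics/%s.npz"%n));im[n]=f["color"];P=cloud(f);f["P"]=P
    def pt(u,v): return np.round(P[v,u],4)
    pts={"scene":dict(slug=(383,268),black=(393,312),wax=(293,352),tin=(368,220),goos=(290,440),gn2=(290,300),gn3=(275,240),chTop=(285,252),chlow=(350,270)),
     "side":dict(slug=(272,284),black=(234,233),wax=(298,167),tin=(340,372),lampbase=(258,127),lampbase2=(340,440),spring=(250,10),chup=(292,215),chmid=(340,232),chlow=(385,250),plate=(330,268),brk=(417,250),white=(383,420))}[n]
    for k,(u,v) in pts.items(): print(n,k,pt(u,v))
    hsv=cv2.cvtColor(f["color"],cv2.COLOR_RGB2HSV)
    m=cv2.inRange(hsv,(15,140,100),(32,255,255))
    nn,_,st,ce=cv2.connectedComponentsWithStats(m)
    for i in range(1,nn):
        if st[i,4]>60: print(n,st[i],ce[i],"ray z=.02",cast(f,*ce[i],.018))
a=cv2.resize(im["side"][190:320,215:445],None,fx=3.4,fy=3.4,interpolation=cv2.INTER_CUBIC)
cv2.imwrite("pics/crop1.png",a[:,:,::-1])
E
```

```text
scene slug [ 0.4694 -0.1306  0.0367]
scene black [ 0.3707 -0.0874  0.035 ]
scene wax [0.2182 0.1576 0.2386]
scene tin [ 0.6286 -0.196   0.0207]
scene goos [0.2155 0.1659 0.0845]
scene gn2 [0.2264 0.1557 0.3026]
scene gn3 [0.6336 0.015  0.0341]
scene chTop [0.569  0.0209 0.0542]
scene chlow [ 0.4516 -0.0485  0.0779]
scene [374 264  17  22 290] [381.97931034 273.91724138] ray z=.02 [ 0.47317653 -0.13288209  0.018     ]
scene [280 347   5  21  75] [282.16       357.06666667] ray z=.02 [0.37864415 0.108795   0.018     ]
scene [300 346   6  19  80] [302.4    354.8625] ray z=.02 [0.36880943 0.07901156 0.018     ]
side slug [ 0.476  -0.1335  0.0338]
side black [ 0.3714 -0.0868  0.0308]
side wax [0.3804 0.0914 0.0206]
side tin [ 0.6301 -0.1946  0.0213]
side lampbase [0.2599 0.1405 0.0129]
side lampbase2 [ 0.6836 -0.2969  0.1238]
side spring [-0.072   0.5694 -0.1089]
side chup [ 0.4504 -0.0351  0.0768]
side chmid [ 0.5234 -0.0113  0.0563]
side chlow [0.5954 0.006  0.0398]
side plate [ 0.5275 -0.046  -0.0009]
side brk [0.6395 0.0263 0.049 ]
side white [ 0.7119 -0.2212  0.0187]
side [146  37  34   9  79] [162.01265823  41.32911392] ray z=.02 [-0.0512211   0.23573946  0.018     ]
side [142  55  95  38 675] [188.36296296  72.84296296] ray z=.02 [0.05814193 0.18688618 0.018     ]
side [241  89  13  10  88] [247.38636364  93.39772727] ray z=.02 [0.19378495 0.20065071 0.018     ]
side [258  88  32  17 262] [273.32442748  95.7519084 ] ray z=.02 [0.24072729 0.22201221 0.018     ]
side [ 300  102  236  378 6471] [445.3535775  280.30891671] ray z=.02 [0.69719377 0.0189862  0.018     ]
side [287 160  23  20 337] [297.89317507 169.49851632] ray z=.02 [0.38207413 0.08823228 0.018     ]
side [262 276  20  20 313] [271.55271565 285.40255591] ray z=.02 [ 0.47130589 -0.12923444  0.018     ]
```

View pics/crop1.png

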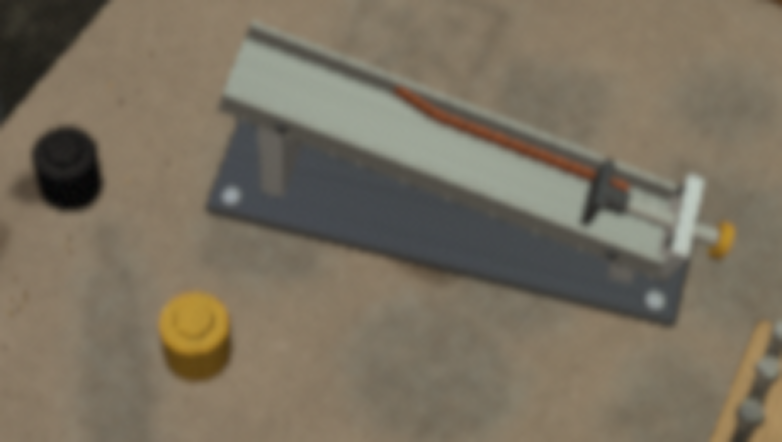

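The crop confirms the brass slug at crop (195,330), standing upright. The chute's high end is on the left, the copper spring is on the far (+y) wall, and the dark stop blade is at crop (605,190). Next I locate the chute and any tall obstacles.

```bash
python3 - <<'E'
from h import *
A=[]
for n in("scene","side"):
    f=dict(np.load("pics/%s.npz"%n));P=cloud(f);ok=f["range_z"]>0
    Q=P[ok]; 
    tall=Q[(Q[:,2]>.12)&(Q[:,0]>.1)&(Q[:,0]<.95)&(abs(Q[:,1])<.9)&(Q[:,2]<.9)]
    vx,c=np.unique(np.round(tall/.08).astype(int),axis=0,return_counts=True)
    print(n,[tuple(np.round(a*.08,2))for a,b in zip(vx,c) if b>12])
    m=ok&(P[...,0]>.4)&(P[...,0]<.68)&(P[...,1]>-.09)&(P[...,1]<.08)
    # slug top
    s=ok&(abs(P[...,0]-.473)<.03)&(abs(P[...,1]+.131)<.03)&(P[...,2]>.026)
    q=P[s];print("slug top",len(q),q.mean(0),cv2.minEnclosingCircle(q[:,:2].astype(np.float32)))
    yaw=np.radians(15.8);B=P[m]
    C=B[(B[:,2]>.02)]
    # floor fit RANSAC
    rng=np.random.default_rng(0);best=0
    for _ in range(2000):
        t=C[rng.choice(len(C),3,False)];nn=np.cross(t[1]-t[0],t[2]-t[0]);l=np.linalg.norm(nn)
        if l<1e-6: continue
        nn/=l*np.sign(nn[2]); 
        if not .955<nn[2]<.985: continue
        i=abs((C-t[0])@nn)<.002
        if i.sum()>best: best=i.sum();I=i
    D=C[I];c=D.mean(0);nn=np.linalg.svd(D-c)[2][2];nn*=np.sign(nn[2])
    print("floor",best,c,nn,"tilt",np.degrees(np.arccos(nn[2])),"yaw",np.degrees(np.arctan2(nn[1],nn[0])))
    h=(C-c)@nn
    W=C[(abs(h)<.003)|((h>.007)&(h<.015))]
    print("rect",cv2.minAreaRect(W[:,:2].astype(np.float32)))
    # plate
    Pl=B[(B[:,2]>.004)&(B[:,2]<.012)];print("plate",len(Pl),cv2.minAreaRect(Pl[:,:2].astype(np.float32)))
    np.savez("pics/ch_%s.npz"%n,C=C,c=c,nn=nn)
# pixel corners, from side crop: scale 3.4, offset (215,190)
f=dict(np.load("pics/side.npz"))
for nm,u,v,z in[("bolt up-near",231,195,.009),("bolt low-near",655,300,.009),("plate corner up",208,211,.008),("plate low",674,323,.008)]:
    print(nm,cast(f,215+u/3.4,190+v/3.4,z))
E
```

```text
scene [(np.float64(0.24), np.float64(0.16), np.float64(0.16)), (np.float64(0.24), np.float64(0.16), np.float64(0.24)), (np.float64(0.24), np.float64(0.16), np.float64(0.32)), (np.float64(0.24), np.float64(0.24), np.float64(0.16)), (np.float64(0.24), np.float64(0.24), np.float64(0.24)), (np.float64(0.24), np.float64(0.24), np.float64(0.32)), (np.float64(0.24), np.float64(0.24), np.float64(0.4)), (np.float64(0.24), np.float64(0.24), np.float64(0.48)), (np.float64(0.24), np.float64(0.24), np.float64(0.56)), (np.float64(0.24), np.float64(0.32), np.float64(0.16)), (np.float64(0.24), np.float64(0.32), np.float64(0.24)), (np.float64(0.24), np.float64(0.32), np.float64(0.32)), (np.float64(0.24), np.float64(0.32), np.float64(0.4)), (np.float64(0.24), np.float64(0.32), np.float64(0.48)), (np.float64(0.24), np.float64(0.32), np.float64(0.56)), (np.float64(0.24), np.float64(0.4), np.float64(0.16)), (np.float64(0.24), np.float64(0.4), np.float64(0.24)), (np.float64(0.24), np.float64(0.4), np.float64(0.32)), (np.float64(0.24), np.float64(0.4), np.float64(0.4)), (np.float64(0.32), np.float64(0.16),
[... 9401 characters left out ...]
oat64(0.4))]
slug top 321 [ 0.47650223 -0.13518411  0.03192503] ((0.4757613241672516, -0.1334817111492157), 0.016345424577593803)
floor 1822 [ 0.52390972 -0.01245685  0.057062  ] [0.23159712 0.06623933 0.97055403] tilt 13.938692753365759 yaw 15.96111410634447
rect ((0.5480384230613708, -0.006733797490596771), (0.23523131012916565, 0.046678632497787476), 15.114911079406738)
plate 2679 ((0.534994900226593, -0.0020657703280448914), (0.16143997013568878, 0.27668696641921997), 87.35549926757812)
bolt up-near [ 0.44510025 -0.05765021  0.009     ]
bolt low-near [ 0.64420954 -0.00321887  0.009     ]
plate corner up [ 0.44029113 -0.07040995  0.008     ]
plate low [ 0.65689372 -0.00897154  0.008     ]
```

```bash
cat >> h.py <<'E'
YAW=np.radians(15.2);D=np.array([np.cos(YAW),np.sin(YAW)]);N=np.array([-D[1],D[0]])
def chan(x,y,h):   # channel coords -> world, (mm)
    c,s=np.cos(np.radians(14)),np.sin(np.radians(14));x,y,h=x/1e3,y/1e3,h/1e3
    xy=(.408+x*c+h*s)*D+(-.1495+y)*N
    return np.array([*xy,.0811-x*s+h*c])
def row(t,yawx):   # row reaching TCP t with tool x at yawx deg
    s=env.state();Rm=R.from_rotvec(s["orientation"]).as_matrix()
    d=Rm.T@(np.array(t)-s["eef_pos"])*100
    a=np.degrees(np.arctan2(Rm[1,0],Rm[0,0]));w=-np.radians((yawx-a+180)%360-180)
    print("row",np.round(d,2),round(w,3),"tool z",Rm[:,2].round(3),"yaw",a.round(2))
E
python3 - <<'E'
from h import *
row((.25,-.42,.36),15.2);row((.4745,-.1327,.28),15.2);row((.4745,-.1327,.202),15.2)
E
```

```text
row [ 15.06 -25.97   4.43] -0.041 tool z [-0.     0.001 -1.   ] yaw 12.83
row [ 43.32 -48.99  12.46] -0.041 tool z [-0.     0.001 -1.   ] yaw 12.83
row [ 43.33 -48.98  20.26] -0.041 tool z [-0.     0.001 -1.   ] yaw 12.83
```

```bash
python3 -m handwheel '[[[2.5,-4.3,0.7,0],[5,-8.6,1.4,0],[7.5,-13,2.2,-0.02],[10,-17.3,2.9,-0.04],[12.5,-21.6,3.6,-0.04],[15,-26,4.4,-0.04],[17.5,-29,5,-0.04],[20,-32,6,-0.04]]]' 7
python3 -m handwheel '[[[3,-2.3,1,0],[6,-4.6,2,0],[9,-7,3,0],[12,-9.3,4,0],[15,-11.6,5,0],[18,-14,5.5,0],[21,-16,6,0],[23.3,-17,6.4,0]]]'
python3 - <<'E'
from h import *
row((.4745,-.1327,.26),15.2);print(env.state()["qpos"].round(2))
f=env.grab_frame("wrist");cv2.imwrite("pics/w1.png",f["color"][:,:,::-1])
E
```

```text
time: 0.9
eef_pos: [0.2851, -0.3486, 0.3448]
orientation: [3.114, 0.413, 0.001]
ft_force: [1.0, -0.5, -0.3]
grip_width: 0.0698
finger_force: 0.0
time: 1.7
eef_pos: [0.4667, -0.1231, 0.2802]
orientation: [-3.113, -0.417, 0.001]
ft_force: [-0.3, -1.8, -0.2]
grip_width: 0.0697
finger_force: 0.0
row [0.5  1.13 2.02] 0.001 tool z [-0.     0.001 -1.   ] yaw 15.27
[ 0.13  0.52  0.02  2.26 -0.03  0.37 -1.13]
```

View pics/w1.png

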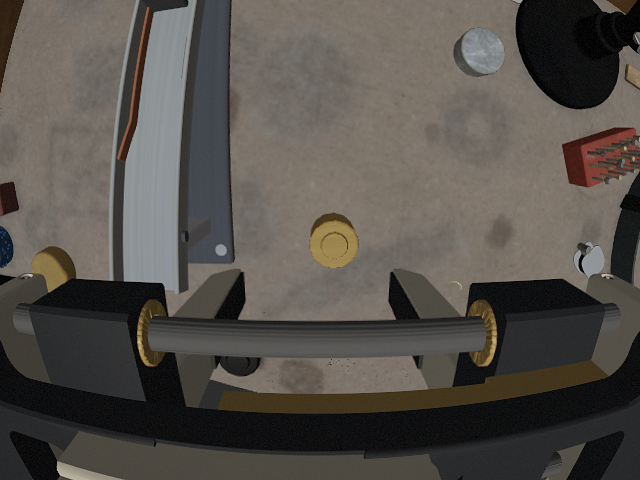

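Wrist view: slug boss at (334,245) between the open fingers, whose tips are at about (215,310) and (420,310). The chute is at the left, with its upper end near row 290 and the spring lead-in at (121,158). I cast these through the fisheye.

```bash
cat >> h.py <<'E'
def fcast(f,u,v,z):
    K=f["intrinsics"];E=f["extrinsics"];x=(u-K[0,2])/K[0,0];y=(v-K[1,2])/K[1,1];r=np.hypot(x,y)+1e-9
    d=np.array([np.sin(r)*x/r,-np.sin(r)*y/r,-np.cos(r)]);w=E[:3,:3].T@d;c=-E[:3,:3].T@E[:3,3]
    return c+w*(z-c[2])/w[2]
E
python3 - <<'E'
from h import *
f=env.grab_frame("wrist");print(f["intrinsics"][0])
print("boss",fcast(f,334,245,.034))
for nm,u,v,x,h in[("R wall inner top up",181,290,0,12),("L wall inner up",121,282,0,12),("R wall inner mid",186,180,100,12),("L wall mid inner",131,80,180,12),("spring start",121,158,72,10),("bolt",221,249,None,9)]:
    z=.009 if x is None else chan(x,0,h)[2]
    p=fcast(f,u,v,z);print(nm,p,"along",p[:2]@D,"n",p[:2]@N, "model along",None if x is None else chan(x,0,h)[:2]@D)
row((.4745,-.1327,.26),15.2)
E
```

```text
[371.64829954   0.         316.53007956]
boss [ 0.47766667 -0.13004063  0.034     ]
R wall inner top up [ 0.44854315 -0.05545995  0.09274355] along 0.4183105367468024 n -0.1711229237174437 model along 0.410903062747196
L wall inner up [ 0.44203122 -0.02072615  0.09274355] along 0.42113324962145166 n -0.13589687607291984 model along 0.410903062747196
R wall inner mid [ 0.49944565 -0.03993452  0.06855136] along 0.4715028921346335 n -0.1694867161348234 model along 0.5079326353747956
L wall mid inner [0.54799057 0.01838167 0.04919761] along 0.5336394178082092 n -0.12593858076595357 model along 0.5855562934768753
spring start [ 5.03254284e-01 -2.83139898e-04  7.33845808e-02] along 0.48557444916946163 n -0.13222106215381052 model along 0.4802805112478683
bolt [ 0.44696079 -0.05609767  0.009     ] along 0.41661633357292044 n -0.17132345889292933 model along None
row [0.36 1.12 2.01] 0.004 tool z [ 0.001  0.001 -1.   ] yaw 15.41
```

```bash
python3 -m handwheel '[[[0.3,0.6,2,0],[0.5,1.1,4,0],[0.5,1.1,5.5,0],[0.5,1.1,7,0],[0.5,1.1,7.8,0],[0.5,1.1,7.8,0]]]'
python3 -m handwheel '[[[0,0,0,0],[0,0,0,0],[0,0,0,0],[0,0,0,0],[0,0,0,0],[0,0,0,0]]]' 2.5
```

```text
time: 2.4
eef_pos: [0.4726, -0.1354, 0.2019]
orientation: [-3.114, -0.412, 0.003]
ft_force: [-0.9, 0.2, 0.2]
grip_width: 0.0698
finger_force: 0.0
time: 3.0
eef_pos: [0.4732, -0.1347, 0.203]
orientation: [-3.114, -0.414, -0.0]
ft_force: [-0.1, 1.8, 5.4]
grip_width: 0.0308
finger_force: 30.0
```

```bash
python3 -m handwheel '[[[0,0,-1,0],[0,0,-3,0],[0,0,-6,0],[0,0,-9,0],[0,0,-11,0],[0,0,-11,0],[0,0,-11,0]]]'
python3 - <<'E'
from h import *
s=env.state();print(s["qpos"].round(2))
row((*chan(40,-1,0)[:2],.31),15.2)
f=env.grab_frame("side");np.savez("pics/side2.npz",**f)
K=f["intrinsics"];E=f["extrinsics"];p=s["eef_pos"]-[0,0,.17];c=E[:3,:3]@p+E[:3,3];u=int(K[0,2]+K[0,0]*c[0]/-c[2]);v=int(K[1,2]-K[1,1]*c[1]/-c[2]);print(u,v)
a=cv2.resize(f["color"][max(v-90,0):v+90,max(u-110,0):u+110],None,fx=3,fy=3);cv2.imwrite("pics/s2.png",a[:,:,::-1])
E
```

```text
time: 3.7
eef_pos: [0.473, -0.1349, 0.3129]
orientation: [3.114, 0.413, 0.001]
ft_force: [-0.8, 0.7, -2.7]
grip_width: 0.0312
finger_force: 30.0
[ 0.14  0.47  0.03  2.21 -0.03  0.46 -1.12]
row [  2.56 -10.38   0.29] -0.002 tool z [ 0.001 -0.    -1.   ] yaw 15.11
264 245
```

View pics/s2.png

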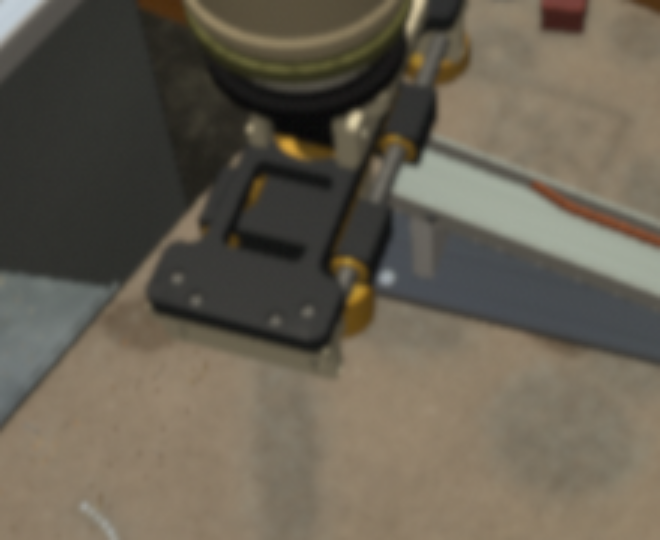

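The slug is held, brass at crop (355,310), a few mm downhill of the pad centre. I move over the upper channel and measure with the wrist camera.

```bash
python3 -m handwheel '[[[0.5,-2.5,0,0],[1,-5,0,0],[1.5,-7.5,0,0],[2,-9.5,0,0],[2,-10.4,0,0],[2,-10.4,0,0],[2,-10.4,0,0]]]'
python3 - <<'E'
from h import *
f=env.grab_frame("wrist");np.savez("pics/w2.npz",**f);cv2.imwrite("pics/w2.png",f["color"][:,:,::-1])
print(env.state()["eef_pos"],f["range_z"][::60,::80].round(3)[:5])
E
```

```text
time: 4.45
eef_pos: [0.4653, -0.03, 0.3122]
orientation: [3.114, 0.413, -0.002]
ft_force: [0.1, -0.8, -2.4]
grip_width: 0.0309
finger_force: 30.0
[ 0.4653255  -0.03032135  0.31237568] [[0.145 0.206 0.252 0.253 0.226 0.254 0.251 0.202]
 [0.171 0.237 0.265 0.    0.23  0.265 0.265 0.26 ]
 [0.189 0.269 0.277 0.278 0.23  0.278 0.277 0.256]
 [0.21  0.288 0.289 0.29  0.227 0.29  0.29  0.288]
 [0.224 0.302 0.303 0.302 0.23  0.301 0.302 0.301]]
```

View pics/w2.png

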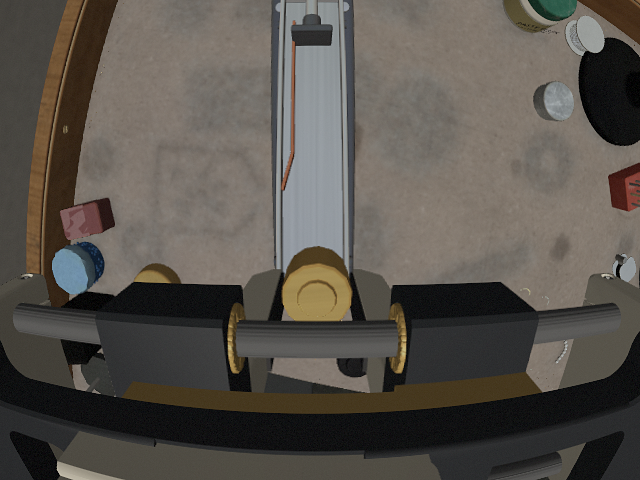

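Wrist view: slug upright in the pads with its boss at (317,296). The channel is dead ahead between columns 280 and 347, with the spring lead-in at (284,188) and the stop blade at (311,35). I measure all of it with the wrist depth.

```bash
cat >> h.py <<'E'
def fcloud(f):
    K=f["intrinsics"];E=f["extrinsics"];v,u=np.mgrid[:480,:640]
    x=(u-K[0,2])/K[0,0];y=(v-K[1,2])/K[1,1];r=np.hypot(x,y)+1e-9;t=np.tan(np.minimum(r,1.4))/r;z=f["range_z"]
    return (np.stack([x*t*z,-y*t*z,-z],-1)-E[:3,3])@E[:3,:3]
E
python3 - <<'E'
from h import *
f=dict(np.load("pics/w2.npz"));P=fcloud(f);col=f["color"].astype(int)
s=env.state()["eef_pos"]
def show(p):return np.round([p[:2]@D*1e3,p[:2]@N*1e3,p[2]*1e3],1)
print("tcp",show(s))
hsv=cv2.cvtColor(f["color"],cv2.COLOR_RGB2HSV);m=cv2.inRange(hsv,(15,120,60),(32,255,255))>0
m[:240]=0;m[:,:278]=0;m[:,356:]=0
q=P[m&(f["range_z"]>0)];
top=q[q[:,2]>np.percentile(q[:,2],97)-.006];print("slug boss cast",show(fcast(f,317,296,.13)),"top cloud",show(top.mean(0)),show(q.min(0)),show(q.max(0)),"z pct",np.percentile(q[:,2],[5,25,50,75,95]).round(4))
F=P[50:235,298:338].reshape(-1,3);F=F[(F[:,2]>.02)&(F[:,2]<.1)]
c=np.median(F,0);
for _ in range(4):
    nn=np.linalg.svd(F-c,full_matrices=False)[2][2];nn*=np.sign(nn[2]);F=F[abs((F-c)@nn)<.002];c=F.mean(0)
print("floor",len(F),show(c),nn,"tilt",np.degrees(np.arccos(nn[2])))
h=(P-c)@nn;
for r in(60,90,120,150,180,210,240):
    a=P[r,265:360];print(r,[(265+i,*show(a[i])[[1]],round(h[r,265+i]*1e3)) for i in range(0,95) if 8<h[r,265+i]*1e3<15][::2],show(P[r,318]))
for v in range(24,52,3): print(v,show(P[v,318]),round(h[v,318]*1e3,1))
print("spring tip",show(P[188,284]),h[188,284])
E
```

```text
tcp [ 441.1 -151.3  312.4]
slug boss cast [ 437.7 -151.   130. ] top cloud [ 462.9 -150.7  239. ] [ 359.  -171.5   -0.6] [ 468.3 -141.5  243.1] z pct [0.1226 0.14   0.1412 0.2364 0.2408]
floor 7327 [ 510.9 -151.5   54.3] [0.23291517 0.0678186  0.97012946] tilt 14.03932464219825
60 [(278, np.float64(-126.5), 13), (280, np.float64(-127.7), 12), (282, np.float64(-129.0), 12), (292, np.float64(-135.2), 10), (341, np.float64(-166.5), 12), (343, np.float64(-167.8), 12), (345, np.float64(-169.2), 10)] [ 566.3 -151.9   40.2]
90 [(277, np.float64(-126.3), 11), (279, np.float64(-127.6), 11), (281, np.float64(-128.8), 11), (293, np.float64(-136.2), 10), (341, np.float64(-166.2), 11), (343, np.float64(-167.4), 11), (345, np.float64(-168.5), 12)] [ 544.3 -151.9   46.1]
120 [(277, np.float64(-126.8), 11), (279, np.float64(-128.2), 13), (281, np.float64(-129.3), 12), (291, np.float64(-135.3), 10), (293, np.float64(-136.5), 9), (343, np.float64(-167.0), 12), (345, np.float64(-168.2), 12)] [ 523.8 -151.9   50.6]
150 [(277, np.float64(-127.1), 11), (279, np.float64(-128.4), 12), (281, np.float64(-129.
[... 519 characters left out ...]
3), 12), (344, np.float64(-167.0), 12), (346, np.float64(-168.1), 13), (348, np.float64(-169.4), 11)] [ 467.5 -151.8   65.3]
240 [(276, np.float64(-126.9), 11), (278, np.float64(-128.2), 12), (280, np.float64(-129.3), 11), (344, np.float64(-167.0), 12), (346, np.float64(-168.3), 10), (348, np.float64(-169.4), 11)] [ 449.6 -151.8   70.3]
24 [ 588.8 -151.9   51.7] 16.4
27 [ 583.5 -151.9   61.1] 24.2
30 [ 581.5 -151.9   60.9] 23.5
33 [ 580.4 -151.9   57.8] 20.2
36 [ 579.4 -151.9   54.4] 16.8
39 [ 578.6 -151.9   50.1] 12.3
42 [ 577.7 -151.9   45.6] 7.8
45 [ 576.4 -151.9   42.9] 4.8
48 [ 575.1 -152.    39.5] 1.2
51 [ 573.1 -152.    38.7] -0.0
spring tip [ 481.7 -131.3   69. ] 0.007302745701944632
```

```bash
python3 -m handwheel '[[[0.3,-0.2,0.5,0],[0.3,-0.2,1.5,0],[0.3,-0.2,2.5,0],[0.3,-0.2,3,0],[0.3,-0.2,3.2,0],[0.3,-0.2,3.2,0],[0.3,-0.2,3.2,0]]]'
for i in 1 2; do :; done; python3 -m handwheel '[[[0,0,0.1,0],[0,0,0.2,0],[0,0,0.3,0],[0,0,0.4,0],[0,0,0.4,0]]]'
```

```text
time: 5.2
eef_pos: [0.4678, -0.0266, 0.2807]
orientation: [3.114, 0.413, 0.0]
ft_force: [0.2, -0.5, -2.1]
grip_width: 0.0308
finger_force: 30.0
time: 5.7
eef_pos: [0.468, -0.0266, 0.2768]
orientation: [3.114, 0.413, 0.001]
ft_force: [-0.6, 0.0, 1.9]
grip_width: 0.0307
finger_force: 30.0
```

```bash
python3 -m handwheel '[[[0,0,0.05,0],[0,0,0.1,0],[0,0,0.15,0],[0,0,0.15,0]]]'
python3 -m handwheel '[[[0,0,0.05,0],[0,0,0.1,0],[0,0,0.1,0]]]'
```

```text
time: 6.1
eef_pos: [0.4685, -0.0265, 0.2759]
orientation: [3.114, 0.413, 0.004]
ft_force: [1.5, 1.2, 11.1]
grip_width: 0.0309
finger_force: 30.0
time: 6.4
eef_pos: [0.469, -0.0264, 0.2751]
orientation: [3.114, 0.414, 0.006]
ft_force: [1.8, 0.4, 11.8]
grip_width: 0.0311
finger_force: 30.0
```

```bash
python3 -m handwheel '[[[0,0,0,0],[0,0,0,0],[0,0,0,0],[0,0,0,0]]]' 3.6
python3 -m handwheel '[[[0,0,0,0],[0,0,0,0],[0,0,0,0]]]' 6
python3 -m handwheel '[[[0,0,-1.5,0],[0,0,-4,0],[0,0,-5,0],[-1,0,-6,0],[-1,0,-6,0],[-1,0,-6,0]]]'
python3 - <<'E'
from h import *
f=env.grab_frame("wrist");np.savez("pics/w3.npz",**f);cv2.imwrite("pics/w3.png",f["color"][:,:,::-1])
print(env.state()["qpos"].round(2))
E
```

```text
time: 6.8
eef_pos: [0.4676, -0.0267, 0.2741]
orientation: [3.114, 0.413, -0.001]
ft_force: [-0.6, 0.2, 0.1]
grip_width: 0.0361
finger_force: 0.0
time: 7.1
eef_pos: [0.4677, -0.0266, 0.2741]
orientation: [3.114, 0.413, -0.0]
ft_force: [-0.0, -0.7, -0.4]
grip_width: 0.0555
finger_force: 0.0
time: 7.7
eef_pos: [0.4576, -0.0293, 0.334]
orientation: [-3.114, -0.413, 0.0]
ft_force: [0.8, 1.0, -0.6]
grip_width: 0.0599
finger_force: 0.0
[-0.1   0.4   0.05  2.27 -0.04  0.48 -1.32]
```

View pics/w3.png

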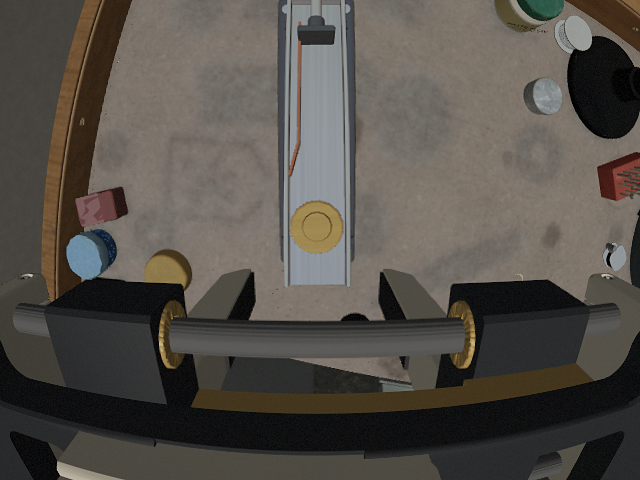

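The slug now stands seated in the upper channel at (317,228), clear of the spring tip at (291,175). For the push I keep this orientation and put only the +y finger in the channel, with the other hanging outside beyond the −y wall, so the push stays low. I work out the slug position and the tool shift.

```bash
cat >> h.py <<'E'
X0,NC=.4097,-.1482
def ch2(x,y,h):
    c,s=np.cos(np.radians(14)),np.sin(np.radians(14));x,y,h=x/1e3,y/1e3,h/1e3
    return np.array([*((X0+x*c+h*s)*D+(NC+y)*N),.0543+.0253-x*s+h*c])
def inv(p):
    c,s=np.cos(np.radians(14)),np.sin(np.radians(14));a=p[:2]@D-X0;z=p[2]-.0796
    return np.round(np.array([a*c-z*s,p[:2]@N-NC,a*s+z*c])*1e3,1)
E
python3 - <<'E'
from h import *
f=dict(np.load("pics/w3.npz"));P=fcloud(f)
print("boss cast",inv(fcast(f,317,227,ch2(32,0,34)[2])),"cloud boss",inv(np.median(P[222:232,312:322].reshape(-1,3),0)))
hsv=cv2.cvtColor(f["color"],cv2.COLOR_RGB2HSV);m=cv2.inRange(hsv,(15,120,60),(32,255,255));m[:190]=0;m[265:]=0;m[:,:285]=0;m[:,350:]=0
q=P[m>0];I=np.array([inv(p) for p in q]);print(I.min(0),I.max(0),np.median(I,0))
print("end of channel",inv(P[280,318]),"floor",inv(P[265,318]),inv(P[150,318]),inv(P[60,318]),"walls",inv(P[240,287]),inv(P[240,349]))
print("blade",[inv(P[v,318]) for v in (30,34,38,42)])
# finger tip TCP: front face 4mm behind slug rear; tip above floor
for tip in(60,7): pass
g=ch2(32-16-4-7.5,-2.5,6.5); 
t=np.array([*(g[:2]-N*.03875),g[2]+.186+.002]);print("push start TCP",t,"behind pose");row(t,15.2)
E
```

```text
boss cast [36.6 -0.2 35.1] cloud boss [37.   0.2 33.9]
[ 22.  -14.9  29. ] [ 52.2  15.2 249. ] [36.7  0.4 31.7]
end of channel [ 1.9 -0.9 -0.3] floor [12.2 -0.9  1. ] [90.3 -1.  -0.2] [159.2  -1.    0.5] walls [29.  19.  11.4] [ 29.  -20.6  12.6]
blade [array([171.7,  -1. ,  23.1]), array([171.2,  -1. ,  18.2]), array([171.3,  -1. ,  12.5]), array([171.7,  -1. ,   5.8])]
push start TCP [ 0.45077006 -0.07384637  0.27281827] behind pose
row [-1.84  4.12  6.1 ] -0.001 tool z [-0.001 -0.    -1.   ] yaw 15.12
```

```bash
python3 -m handwheel '[[[-1,2,0,0],[-1.8,4.1,0,0],[-1.8,4.1,1,0],[-1.8,4.1,3,0],[-1.8,4.1,5,0],[-1.8,4.1,6.1,0],[-1.8,4.1,6.3,0],[-1.8,4.1,6.3,0]]]'
python3 - <<'E'
from h import *
s=env.state();print(s["ft_force"].round(2),inv(s["eef_pos"]-[0,0,.186]))
f=env.grab_frame("wrist");cv2.imwrite("pics/w4.png",f["color"][:,:,::-1])
E
```

```text
time: 8.55
eef_pos: [0.4514, -0.0732, 0.2708]
orientation: [-3.114, -0.414, 0.002]
ft_force: [-0.2, 0.6, -0.5]
grip_width: 0.0598
finger_force: 0.0
[-0.23  0.59 -0.51] [  5.3 -40.8   6.6]
```

View pics/w4.png

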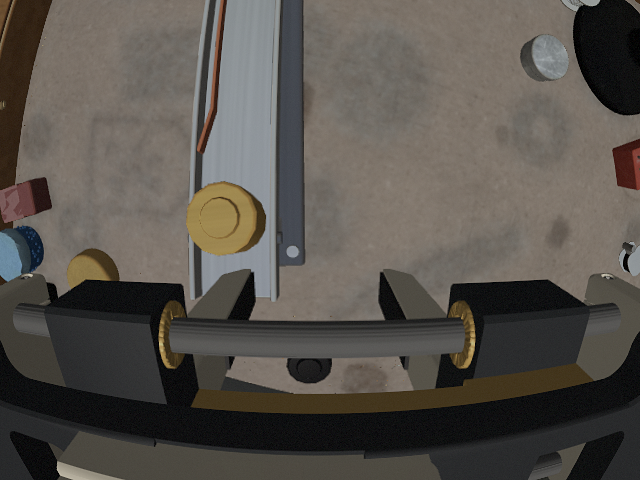

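The left finger is in the channel behind the slug, with slug boss at (220,217). I push downhill in stages along (0.970, 0, 0.242) per cm.

```bash
python3 -m handwheel '[[[0.58,0,0.15,0],[1.16,0,0.29,0],[1.75,0,0.44,0],[2.33,0,0.58,0],[2.91,0,0.73,0],[3.49,0,0.87,0],[4.07,0,1.02,0],[4.66,0,1.16,0]]]'
python3 -m handwheel '[[[0.39,0,0.1,0],[0.78,0,0.19,0],[1.16,0,0.29,0],[1.55,0,0.39,0],[1.94,0,0.48,0],[2.33,0,0.58,0],[2.72,0,0.68,0],[3.1,0,0.77,0]]]'
python3 - <<'E'
from h import *
s=env.state();F=s["ft_force"];print(inv(s["eef_pos"]-[0,0,.186]),"F along",F[:2]@D,"across",F[:2]@N,F[2])
f=env.grab_frame("side");np.savez("pics/s5.npz",**f);a=cv2.resize(f["color"][180:300,270:450],None,fx=4,fy=4,interpolation=cv2.INTER_CUBIC);cv2.imwrite("pics/s5.png",a[:,:,::-1])
E
```

```text
time: 9.4
eef_pos: [0.4962, -0.062, 0.2595]
orientation: [3.114, 0.412, -0.003]
ft_force: [-5.4, -5.9, 9.0]
grip_width: 0.06
finger_force: 4.9
time: 10.2
eef_pos: [0.5255, -0.059, 0.2525]
orientation: [3.11, 0.403, -0.004]
ft_force: [-5.9, -30.0, 17.7]
grip_width: 0.0593
finger_force: 14.8
[ 82.7 -46.6   7.1] F along -13.583649896782534 across -27.3475548110354 17.660307997763265
```

View pics/s5.png

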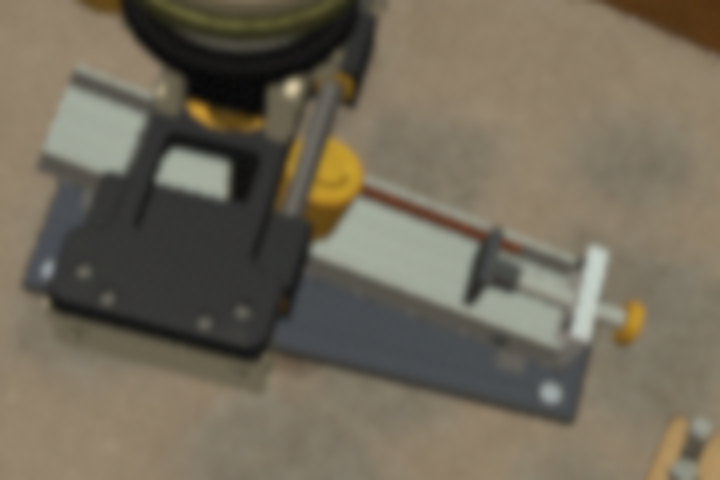

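The side view shows the slug still standing, at crop (330,180), at the spring's lead-in. The finger, however, is being pushed sideways with 27 N. I back off and measure before going on.

```bash
python3 -m handwheel '[[[-0.3,0,-0.08,0],[-0.8,0,-0.2,0],[-1.2,0,-0.3,0],[-1.2,0,-0.3,0],[-1.2,0,-0.3,0]]]'
cat > m.py <<'E'
from h import *
s=env.state();F=s["ft_force"];print("tip",inv(s["eef_pos"]-[0,0,.186]),"F",(F[:2]@D).round(1),(F[:2]@N).round(1),F[2].round(1))
f=env.grab_frame("wrist");np.savez("pics/wl.npz",**f);P=fcloud(f)
hsv=cv2.cvtColor(f["color"],cv2.COLOR_RGB2HSV);m=(cv2.inRange(hsv,(15,120,60),(32,255,255))>0)&(f["range_z"]>0)
I=(P-ch2(0,0,0))@np.stack([ch2(1e3,0,0)-ch2(0,0,0),[*N,0],ch2(0,0,1e3)-ch2(0,0,0)],1)*1e3
m&=(I[...,0]>0)&(I[...,0]<200)&(abs(I[...,1])<30)&(I[...,2]>3)&(I[...,2]<50)
q=I[m];print(len(q),"min",q.min(0).round(1),"max",q.max(0).round(1))
t=q[(q[:,2]>27)]
for lo,hi in((27.5,32),(32.3,37)):
    t=q[(q[:,2]>lo)&(q[:,2]<hi)]
    if len(t)>30:
        c,r=cv2.minEnclosingCircle(t[:,:2].astype(np.float32));nn=np.linalg.svd(t-t.mean(0),full_matrices=False)[2][2];nn*=np.sign(nn[2])
        print(lo,len(t),"circ",np.round(c,1),round(r,1),"mean",t.mean(0).round(1),"normal",nn.round(3))
E
python3 m.py
```

```text
time: 10.75
eef_pos: [0.5151, -0.0557, 0.2548]
orientation: [-3.114, -0.415, -0.001]
ft_force: [0.3, 0.6, -0.2]
grip_width: 0.0601
finger_force: 0.0
tip [ 73.2 -40.6   7.1] F 0.4 0.5 -0.2
4290 min [ 85.2 -18.5   4.3] max [116.   18.6  35.9]
27.5 2238 circ [100.4  -2.8] 15.8 mean [100.8  -4.1  31.1] normal [ 0.003 -0.015  1.   ]
32.3 1553 circ [100.3  -2.8] 15.0 mean [100.2  -2.9  33.7] normal [-0.006 -0.002  1.   ]
```

```bash
cat > q.py <<'E'
from h import *
s=env.state();F=s["ft_force"];M=s["wrist_torque"];T=np.array([[*D,0],[*N,0],[0,0,1]])
print("tip",inv(s["eef_pos"]-[0,0,.186]),"F al/ac/z",(T@F).round(1),"M",(T@M).round(2),"ff",round(s["finger_force"],1),s["grip_width"].round(4),"yaw",np.degrees(np.arctan2(*R.from_rotvec(s["orientation"]).as_matrix()[[1,0],0])).round(2))
E
python3 -m handwheel '[[[0.15,0,0.04,0],[0.29,0,0.07,0],[0.29,0,0.07,0]]]' >/dev/null; python3 q.py
python3 -m handwheel '[[[0.15,0,0.04,0],[0.29,0,0.07,0],[0.29,0,0.07,0]]]' >/dev/null; python3 q.py
python3 -m handwheel '[[[0.1,0,0.03,0],[0.19,0,0.05,0],[0.19,0,0.05,0]]]' >/dev/null; python3 q.py
```

```text
Traceback (most recent call last):
  File "q.py", line 3, in <module>
    print("tip",inv(s["eef_pos"]-[0,0,.186]),"F al/ac/z",(T@F).round(1),"M",(T@M).round(2),"ff",round(s["finger_force"],1),s["grip_width"].round(4),"yaw",np.degrees(np.arctan2(*R.from_rotvec(s["orientation"]).as_matrix()[[1,0],0])).round(2))
                                                                                                                           ^^^^^^^^^^^^^^^^^^^^^
AttributeError: 'float' object has no attribute 'round'
Traceback (most recent call last):
  File "q.py", line 3, in <module>
    print("tip",inv(s["eef_pos"]-[0,0,.186]),"F al/ac/z",(T@F).round(1),"M",(T@M).round(2),"ff",round(s["finger_force"],1),s["grip_width"].round(4),"yaw",np.degrees(np.arctan2(*R.from_rotvec(s["orientation"]).as_matrix()[[1,0],0])).round(2))
                                                                                                                           ^^^^^^^^^^^^^^^^^^^^^
AttributeError: 'float' object has no attribute 'round'
Traceback (most recent call last):
  File "q.py", line 3, in <module>
    print("tip",inv(s["eef_pos"]-[0,0,.186]),"F al/ac/z",(T@F).round(1),"M",(T@M).round(2),"ff",round(s["finger_force"],1),s["grip_width"].round(4),"yaw",np.degrees(np.arctan2(*R.from_rotvec(s["orientation"]).as_matrix()[[1,0],0])).round(2))
                                                                                                                           ^^^^^^^^^^^^^^^^^^^^^
AttributeError: 'float' object has no attribute 'round'
```

```bash
sed -i 's/s\["grip_width"\].round(4)/round(s["grip_width"],4)/' q.py; python3 q.py; python3 m.py
```

```text
tip [ 80.7 -41.4   7.1] F al/ac/z [-1.6 -0.7  0.9] M [-0.27  0.65  0.11] ff 1.5 0.0597 yaw 15.11
tip [ 80.7 -41.4   7.1] F -1.6 -0.7 0.9
4339 min [ 89.4 -18.2   4.3] max [119.8  18.7  36.2]
27.5 2265 circ [104.8  -2.6] 15.9 mean [104.9  -3.4  31.1] normal [ 0.002 -0.009  1.   ]
32.3 1528 circ [104.4  -2.6] 14.5 mean [104.3  -3.   33.7] normal [-0.006 -0.015  1.   ]
```

```bash

python3 -m handwheel '[[[0.1,0,0.02,0],[0.19,0,0.05,0],[0.29,0,0.07,0]]]' >/dev/null; python3 q.py
python3 -m handwheel '[[[0.1,0,0.02,0],[0.19,0,0.05,0],[0.29,0,0.07,0]]]' >/dev/null; python3 q.py
python3 -m handwheel '[[[0.1,0,0.02,0],[0.19,0,0.05,0],[0.29,0,0.07,0]]]' >/dev/null; python3 q.py
```

```text
tip [ 83.8 -41.3   7.2] F al/ac/z [-2.4 -2.5  0.8] M [-0.4   0.63  0.1 ] ff 1.5 0.06 yaw 15.11
tip [ 86.7 -41.2   7.2] F al/ac/z [-2.7 -1.6  1.6] M [-0.31  0.62  0.07] ff 1.5 0.0599 yaw 15.12
tip [ 89.6 -41.2   7.1] F al/ac/z [-2.8 -1.8  1.3] M [-0.33  0.64  0.08] ff 1.5 0.0602 yaw 15.12
```

The slide is steady at about 2.7 N, so the earlier load was the lead-in forcing the slug over. I continue and slow down before the stop.

```bash

python3 -m handwheel '[[[0.19,0,0.05,0],[0.39,0,0.1,0],[0.58,0,0.15,0],[0.78,0,0.19,0],[0.97,0,0.24,0],[1.16,0,0.29,0],[1.36,0,0.34,0],[1.55,0,0.39,0]]]' >/dev/null; python3 q.py
python3 -m handwheel '[[[0.19,0,0.05,0],[0.39,0,0.1,0],[0.58,0,0.15,0],[0.78,0,0.19,0],[0.97,0,0.24,0],[1.16,0,0.29,0],[1.36,0,0.34,0],[1.55,0,0.39,0]]]' >/dev/null; python3 q.py; python3 m.py
```

```text
tip [105.8 -41.2   7.1] F al/ac/z [-3.5 -1.8  0.5] M [-0.36  0.68  0.06] ff 1.5 0.06 yaw 15.12
tip [121.7 -41.3   7.1] F al/ac/z [-2.4 -2.5  1. ] M [-0.33  0.67  0.11] ff 1.5 0.06 yaw 15.11
tip [121.7 -41.3   7.1] F -2.4 -2.5 1.0
4341 min [129.6 -18.2   3.1] max [160.8  19.2  36. ]
27.5 2298 circ [145.6  -2.3] 15.9 mean [145.8  -3.4  31.1] normal [ 0.003 -0.009  1.   ]
32.3 1494 circ [145.5  -2.9] 14.6 mean [145.2  -2.5  33.7] normal [-0.005 -0.004  1.   ]
```

```bash
sed -i '/^print/a print("push", round(float(-(T@F)@[.970,0,-.242]),2), s["time"])' q.py
python3 -m handwheel '[[[0.15,0,0.04,0],[0.29,0,0.07,0],[0.44,0,0.11,0],[0.58,0,0.15,0],[0.73,0,0.18,0],[0.8,0,0.2,0]]]' >/dev/null; python3 q.py
python3 -m handwheel '[[[0.05,0,0.01,0],[0.1,0,0.02,0]]]' >/dev/null; python3 q.py
python3 -m handwheel '[[[0.05,0,0.01,0],[0.1,0,0.03,0]]]' >/dev/null; python3 q.py
python3 -m handwheel '[[[0.05,0,0.01,0],[0.1,0,0.02,0]]]' >/dev/null; python3 q.py
```

```text
tip [130.  -41.2   7.1] F al/ac/z [-2.6 -1.3  1. ] M [-0.3   0.62  0.05] ff 1.5 0.0599 yaw 15.12
push 2.81 14.9
tip [130.8 -41.3   7.1] F al/ac/z [-2.2 -1.7  0.8] M [-0.31  0.68  0.1 ] ff 1.5 0.0598 yaw 15.12
push 2.32 15.1
tip [131.7 -41.3   7.1] F al/ac/z [-3.5 -2.4  0.8] M [-0.35  0.85  0.08] ff 2.0 0.0599 yaw 15.11
push 3.57 15.3
tip [132.4 -41.3   6.9] F al/ac/z [-5.5 -1.9  2.2] M [-0.4   1.29  0.21] ff 3.1 0.0599 yaw 15.11
push 5.82 15.5
```

```bash

python3 -m handwheel '[[[0.05,0,0.01,0],[0.1,0,0.02,0]]]' >/dev/null; python3 q.py
python3 -m handwheel '[[[0.04,0,0.01,0],[0.04,0,0.01,0]]]' >/dev/null; python3 q.py
```

```text
tip [133.  -41.3   6.9] F al/ac/z [-7.3 -2.4  4.5] M [-0.25  1.71  0.24] ff 4.3 0.0596 yaw 15.12
push 8.13 15.7
tip [133.2 -41.4   6.9] F al/ac/z [-7.4 -1.1  4.7] M [-0.2   1.72  0.25] ff 4.4 0.0601 yaw 15.11
push 8.31 15.9
```

```bash

python3 -m handwheel '[[[0.05,0,0.01,0],[0.09,0,0.02,0],[0.09,0,0.02,0]]]' >/dev/null; python3 q.py
```

```text
tip [133.7 -41.4   6.9] F al/ac/z [-9.5 -2.7  7.5] M [-0.2   2.08  0.34] ff 5.5 0.0598 yaw 15.11
push 11.0 16.2
```

That is 11.0 N, about 8 N over the 2.7 N slide. I hold it there.

```bash

python3 -m handwheel '[[[0,0,0,0],[0,0,0,0],[0,0,0,0],[0,0,0,0]]]' >/dev/null; python3 q.py
python3 -m handwheel '[[[0,0,0,0],[0,0,0,0],[0,0,0,0],[0,0,0,0]]]' >/dev/null; python3 q.py
```

```text
tip [133.7 -41.4   6.8] F al/ac/z [-8.9 -2.3  7.4] M [-0.25  2.12  0.3 ] ff 5.4 0.0601 yaw 15.11
push 10.38 16.6
tip [133.7 -41.4   6.9] F al/ac/z [-9.4 -2.   7.5] M [-0.19  2.09  0.31] ff 5.4 0.0595 yaw 15.11
push 10.95 17.0
```

```bash

python3 -m handwheel '[[[-0.05,0,-0.01,0],[-0.1,0,-0.02,0],[-0.15,0,-0.04,0],[-0.19,0,-0.05,0],[-0.24,0,-0.06,0],[-0.29,0,-0.07,0],[-0.34,0,-0.08,0],[-0.4,0,-0.1,0]]]' >/dev/null; python3 q.py
python3 -m handwheel '[[[-0.2,0,-0.05,0],[-0.5,0,-0.12,0],[-1,0,-0.24,0],[-1.5,0,-0.4,0],[-1.5,0,-1.5,0],[-1.5,0,-4,0],[-2,0,-7,0],[-2,0,-7,0]]]'; python3 m.py
python3 - <<'E'
from h import *
f=dict(np.load("pics/wl.npz"));P=fcloud(f)
I=(P-ch2(0,0,0))@np.stack([ch2(1e3,0,0)-ch2(0,0,0),[*N,0],ch2(0,0,1e3)-ch2(0,0,0)],1)*1e3
b=(I[...,0]>166)&(I[...,0]<185)&(abs(I[...,1])<16)&(I[...,2]>20)&(I[...,2]<28);v,u=np.where(b);print("blade x",np.percentile(I[b][:,0],[2,10,50,90]).round(1))
v0,u0=int(v.mean()),int(u.mean());print(v0,u0)
a=cv2.resize(f["color"][max(v0-60,0):v0+90,max(u0-100,0):u0+100],None,fx=4,fy=4,interpolation=cv2.INTER_CUBIC);cv2.imwrite("pics/fin.png",a[:,:,::-1])
E
```

```text
tip [131.7 -41.    7.6] F al/ac/z [-0.4 -0.   0. ] M [-0.04  0.09 -0.01] ff 0.1 0.0597 yaw 15.13
push 0.37 17.8
time: 18.6
eef_pos: [0.5506, -0.0472, 0.3148]
orientation: [3.114, 0.412, 0.008]
ft_force: [-0.1, 0.3, -1.0]
grip_width: 0.0602
finger_force: 0.0
tip [ 94.1 -41.7  74.2] F 0.0 0.3 -1.0
2196 min [140.2 -18.2   4. ] max [171.9  18.4  36.3]
27.5 1171 circ [156.   -2.1] 16.0 mean [155.   -2.9  31. ] normal [-0.004 -0.011  1.   ]
32.3 701 circ [155.4  -2.1] 14.5 mean [155.9  -2.4  33.6] normal [0.003 0.005 1.   ]
blade x [171.8 172.4 174.2 176.3]
149 249
```

View pics/fin.png

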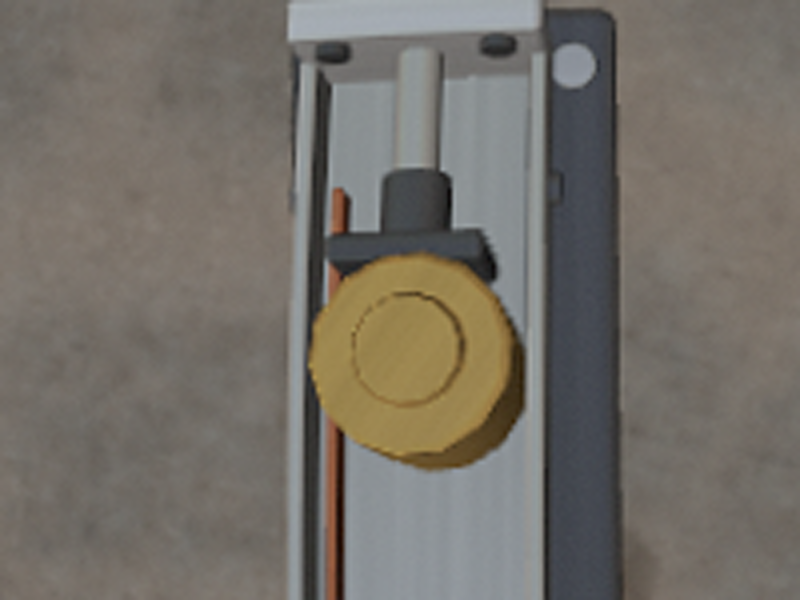

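The final crop shows the slug standing upright at (405,360), its front rim against the stop blade at (410,255). Its front face measures x ≈ 171.7 mm and the blade ≈ 172 mm, and the robot is clear. I hand in the job.

```bash
python3 -c "
from plant import env
print(env.close_job())"
```

```text
the job is handed in; nothing more can be done
None
```

The brass slug stands upright against the sprung stop, pressed home at about 11 N total (about 8 N over the 2.7 N slide) for about 0.8 s; the finger briefly met about 27 N sideways at the spring's lead-in, and the job was handed in at about 19 s with the robot clear.

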